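# Dock the cordless engraving handpiece

### The job

Take the cordless handpiece from its V-rest and press it sideways, level, down into both spring clips of the charging dock, tail towards the socket but still clear of it. Then slide it along in the clips into the socket until it butts home and the charging pin is pressed in, without forcing it, and let go. Leave the other things on the bench alone.

Things in the scene. Friction and masses are not known exactly. Their poses are not given: they have to be found in the camera images.
- handpiece_mid (a point): Cordless handpiece: smooth metal cylinder 22 mm thick, 0.15-0.25 kg, point on its axis at mid length. Full thickness 64 mm either way, rounded ends at 75. x runs to the tail: a black spigot 14 mm thick, round tip 84 mm from this point. Thin nose at -x, to 100 mm. Roll does not matter. Starts level in the V-rest, tail within 0.6 rad of the dock's x; grip it here from above.
- rest: Wooden V-rest, fixed, 125 x 60 mm; origin on the bench under its centre, x along the handpiece lying in it. Two notched posts 12 mm thick at x = -50 and +50 mm, 58 mm high; base 14 mm thick. The handpiece's axis lies 48 mm above the bench, its middle within 8 mm of the rest's centre.
- dock: Charging dock, fixed; origin on the bench midway between its two clips, x along the clips towards the black socket block, z up. Steel base x -90 to 120 mm, 70 mm wide, 12 mm thick. With its middle at x about -12 mm (-10 to -15) the handpiece is in both clips and clear of the socket; home it is at 3.5 to 17.5 mm. Fragile: squeeze and push of the handpiece on all its parts must stay under 40 N (the clips alone take 20).
- clip_rear (a point): Axis of a handpiece seated in the rear clip, at dock x = -42 mm, 52 mm above the bench. Steel spring clip, 10 mm wide, an upward-open C with flared mouth: top 72 mm above the bench. Pushed down level, the handpiece meets the flares with its axis about 70 mm up; the push for both clips peaks at 6 to 15 N at 60 to 67 mm, drops once past the lips, then rises steeply on rigid saddles at 52.
- clip_front (a point): The same in the front clip (dock x = +42 mm). Between the clips 74 mm are free for fingers. Once seated the handpiece slides along the clips against 3 to 12 N of friction, and stays where it is left.
- socket (a point): Nominal centre of the socket's mouth (dock x = 82.5 mm), 52 mm above the bench, a 19 mm opening facing -x in a block 30 mm wide, 68 mm high, 12 mm deep to a rigid back wall. The block is clamped up to 7 mm nearer or farther along x; not reported: feel for it. Home = the spigot's tip butts on the wall; pushing the block with over 20 N jams it.
- pin (a joint): Sprung brass charging pin at the bottom of the socket, standing 5 mm out of the back wall: 0 = out, 0.005 m = pressed flush. Takes 1 to 2.5 N; then the spigot butts on the rigid wall.
- band: Bystander, leave alone: small brass finger ring, 22 mm wide, 8 mm high, lying near the V-rest; origin at its underside.
- pot: Bystander, leave alone: small amber jar, 34 mm wide, 40 mm high, near the V-rest; origin at its underside.
- dapping: Bystander, leave alone: steel cube of 40 mm, near the dock; origin at its underside.
- burnisher: Bystander, leave alone: thin tool with a wooden handle, 140 mm long, lying alongside the dock; origin at its underside.
Not all that is in view belongs to the job. There is more than one size of the part that bears handpiece_mid; the job needs the smallest.

How it is judged:
By the outcome, as a careful person would: the job done as asked, in the order asked, and still so for the second after the job is handed in, with the robot touching nothing.
It also fails if it takes over 56 s, if anything falls off the work surface, if the arm or the gripper's body presses on something with over 40 N, if the wrist force passes 120 N, or if a joint passes its speed limit or range.

### The arm

A 7-joint arm with a two-finger parallel gripper is mounted at the origin on the work surface. World frame = base frame: x ahead of the robot, y to its left, z up, the work surface at z = 0. Lengths are in m, angles in rad, forces in N, time in s.
With the tool pointing down it reaches from about 0.4 to 0.85 m from the base axis. Payload 4.4 kg.
Tool frame: the origin (TCP) lies at the centre of the arm's flange, where the gripper is bolted on; the fingertips stand tip_extent ahead of it and the grasp point (between the pads) lies 180 mm ahead of it (tip_extent is the distance from the TCP to the fingertips, in m); z points along the fingers, y is the line along which they close (so a half turn about z gives the same grasp; the last joint's range is limited). The gripper opens to 94 mm and grips with 3 to 60 N. Pads are 16 mm wide; open, the fingers measure 119 mm over their backs; the gripper's body (75 mm by 177 mm) begins 78 mm behind the grasp point.
Start: joints at [1.153, 0.628, 0.038, 1.517, -0.027, 0.996, -0.02], TCP at [0.224, -0.61, 0.405] pointing down, gripper open.
Joint ranges: [-3.06, 3.06], [-0.37, 2.12], [-1.25, 1.32], [0.18, 2.47], [-1.1, 4.24], [0.23, 1.98], [-2.94, 2.94]. Speed limits (rad/s): [2.57, 2.57, 3.14, 3.14, 3.14, 3.14, 3.14].

### API

Orientations are given as a rotation vector (axis times angle).
In Python, from station import get_obs, grab_frame, close_job, tip_extent gives the robot as it stands.
- The arm moves only by the tool arm_command, never from a script. Its argument "commands" is text: rows parted by semicolons, each of 7 numbers parted by spaces: the shift along the tool's x, y, z in units of 0.05 m (1.0 is 0.05 m), then the turn, a rotation vector about the tool's x, y, z in units of 120 degrees (1.0 is 120 degrees), then the gripper command: -1 is shut, 1 is fully open, values between are in proportion. A call has 1 to 20 rows; each row shifts and turns the commanded pose from where the row before left it, along the tool's axes as they then stand; what a row does not reach is not made up. A row lasts 1/8 s, in which the tool goes at most 62.5 mm and 10.7 degrees, less where a joint would pass 70% of its speed; a pose out of reach is approached as far as the arm can. A call with a number of a shift or a turn outside -1 to 1 is refused whole. A call with a gripper value outside its range is refused whole. The fingers move at their own pace and stop on an object; "newtons" is the grip in N (left out, the last holds). Time passes only in rows, so rows that do not move let the fingers close. It gives the time, the measured TCP pose, the force, the opening and the grip force at its end, in the units of the state.
- get_obs(): the state, without advancing time (a new reading comes with each control period).
- grab_frame(name): name is "side" or "top" or "wrist"; returns a dict with "image" (480x640x3 uint8, red, green, blue), "fx", "fy", "cx", "cy" (pixels), "k1" (the pictures are not rectified: a ray, as slopes to the right and down, at radius r is drawn at 1 + k1 r^2 times it, then the intrinsics apply), "cam_to_world" (4x4, takes a point from camera to world coordinates); the wrist camera has in their place "tool_from_camera" (4x4, takes a point from camera to tool coordinates, whose origin is the TCP and whose axes are the flange's). Camera axes: x right, y down, z forward; pixel columns grow to the right and rows downward; lengths in m; the calibration is good to about 2 mm. A picture is of the moment at which its call begins: read the wrist's pose just before it. There is no depth.
- close_job(): hands the job in; it is judged then, once.
The state is a dict: "time_s": time; "qpos": joint angles; "qvel": joint speeds; "effort": joint torques, N m; "eef_pos": TCP position; "tcp_rot": TCP orientation; "force": force on the tool from outside, world axes, zero at the start; "ft_torque": the same for the moment, N m; "finger_gap": opening from 0.0 (shut) to 1.0 (fully open); "finger_force": force on a finger pad.
Only numpy, scipy, OpenCV 4.12 (cv2) and the standard library are available. Lean on these libraries where they do the work, as an engineer would, in place of code of your own. Each camera call takes 0.05 s, during which the arm holds its last target. There are 200 camera calls.

## Working session

There is one attempt and no reset: what is moved stays moved. The work goes in short steps, Python scripts to look and compute and a tool call to move; the robot and the scene stay as the last step left them, time stands still between calls to the robot, and variables do not carry over. Pictures are saved under pics/ and viewed, at most 12 in all, crops included, and the job is handed in when it is done.

Besides the shell and the picture viewer there is one more tool, called after "Call:" as a command line: name --argument value ..., lists and objects as JSON in quotes. arm_command: Moves the arm, as the interface text tells. Its arguments: {"type":"object","properties":{"commands":{"type":"string"},"newtons":{"type":"number"}},"required":["commands"]}

```bash
mkdir -p pics; ls
cat > h.py <<'E'
import numpy as np, cv2
from scipy.spatial.transform import Rotation as R
from station import get_obs, grab_frame, close_job, tip_extent
def pose():
    o=get_obs(); return np.array(o["eef_pos"]), R.from_rotvec(o["tcp_rot"]), o
def cam(name):
    p,r,o=pose(); f=grab_frame(name)
    if "cam_to_world" in f: T=np.array(f["cam_to_world"])
    else:
        W=np.eye(4); W[:3,:3]=r.as_matrix(); W[:3,3]=p; T=W@np.array(f["tool_from_camera"])
    f["T"]=T; return f
def ray(f,uv):
    K=np.array([[f["fx"],0,f["cx"]],[0,f["fy"],f["cy"]],[0,0,1.]])
    n=cv2.undistortPoints(np.array(uv,float).reshape(-1,1,2),K,np.array([f["k1"],0,0,0,0.]))[:,0]
    d=np.c_[n,np.ones(len(n))]@f["T"][:3,:3].T
    return f["T"][:3,3],d
def onz(f,uv,z):
    o,d=ray(f,uv); z=np.broadcast_to(z,len(d)); return o+d*((z-o[2])/d[:,2])[:,None]
def proj(f,P):
    T=np.linalg.inv(f["T"]); P=np.atleast_2d(P)@T[:3,:3].T+T[:3,3]
    K=np.array([[f["fx"],0,f["cx"]],[0,f["fy"],f["cy"]],[0,0,1.]])
    return cv2.projectPoints(P,np.zeros(3),np.zeros(3),K,np.array([f["k1"],0,0,0,0.]))[0][:,0]
E
python3 - <<'E'
from h import *
import pickle
for n in ("top","side","wrist"):
    f=cam(n); cv2.imwrite(f"pics/{n}0.png",f["image"][:,:,::-1]); pickle.dump(f,open(f"{n}0.pkl","wb"))
    print(n,f["fx"],f["k1"],f["T"][:3,3].round(3),f["T"][:3,2].round(2))
o=get_obs(); print(o, tip_extent() if callable(tip_extent) else tip_extent)
E
```

```text
pics
top 459.1405007643875 -0.09954926754323858 [ 0.4   -0.014  1.086] [ 0.08  0.02 -1.  ]
side 448.83387349703014 -0.03445782714299206 [ 0.918 -0.714  0.643] [-0.41  0.71 -0.57]
wrist 345.4857151788048 0.012527094272079332 [ 0.303 -0.582  0.383] [-0.27 -0.1  -0.96]
{'time_s': 0.15, 'qpos': array([ 1.15318811,  0.62911041,  0.03846605,  1.51811261, -0.02702697,
        0.99627474, -0.02000258]), 'qvel': array([-2.05727696e-03, -2.82174882e-03,  1.48113688e-03, -2.99401915e-03,
       -2.25188663e-03, -1.61529446e-03, -5.91214509e-05]), 'effort': array([ 1.90608735e-03, -5.50088704e+01,  1.14509661e+00, -1.86816359e+01,
       -5.20833931e-02,  2.09166063e-02,  1.03965838e-04]), 'eef_pos': array([ 0.22394323, -0.60998152,  0.40398877]), 'tcp_rot': array([-3.09177625e+00, -5.49486455e-01,  3.68525519e-04]), 'force': array([-0.53807366, -0.58415191,  0.58804866]), 'ft_torque': array([-0.00864536, -0.06076302, -0.01669558]), 'finger_force': 0.0, 'finger_gap': 0.9979027848567289} 0.1992
```

View pics/top0.png

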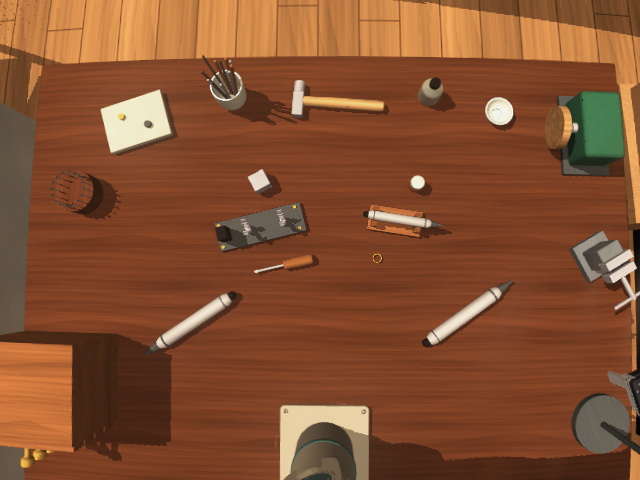

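View pics/side0.png

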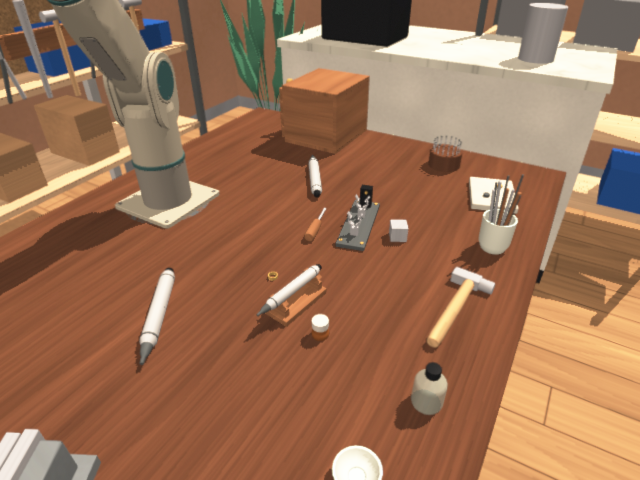

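The top view shows the smallest handpiece in the rest at about (400,219), with its black tail to the left. The dock is at about (260,227), with the socket at its left end (223,233). The cube is at (260,181), the burnisher at (285,264), the pot at (417,184) and the ring at (377,258). The two larger handpieces lie loose on the bench.

Run:
```python
from h import *
import pickle
f=pickle.load(open("top0.pkl","rb")); im=f["image"]; hsv=cv2.cvtColor(im,cv2.COLOR_RGB2HSV)
w=((hsv[...,1]<70)&(hsv[...,2]>140)).astype(np.uint8); m=np.zeros_like(w); m[200:240,355:450]=w[200:240,355:450]
r=cv2.minAreaRect(cv2.findNonZero(m)); b=cv2.boxPoints(r); print(r)
print(onz(f,b,.048).round(4)); print("mid",onz(f,[r[0]],.048))
g=((hsv[...,1]<90)&(hsv[...,2]<120)).astype(np.uint8); m=np.zeros_like(g); m[198:255,208:310]=g[198:255,208:310]
r=cv2.minAreaRect(cv2.findNonZero(m)); b=cv2.boxPoints(r); print(r,m.sum())
print(onz(f,b,.012).round(4)); print("mid",onz(f,[r[0]],.012))
big=cv2.resize(im[170:280,205:455],None,fx=3.2,fy=3.2,interpolation=cv2.INTER_CUBIC); cv2.imwrite("pics/c1.png",big[:,:,::-1])
print("socket etc", onz(f,[[223,233],[364,213],[445,228],[377,258],[417,184],[260,181]],.05).round(3))
```

```text
((399.49591064453125, 218.5256805419922), (63.63273239135742, 8.473966598510742), 8.972626686096191)
[[ 0.535  -0.0971  0.048 ]
 [ 0.5543 -0.1002  0.048 ]
 [ 0.532  -0.2439  0.048 ]
 [ 0.5128 -0.2405  0.048 ]]
mid [[ 0.53350237 -0.17033616  0.048     ]]
((259.916015625, 226.6003875732422), (29.044506072998047, 87.83712005615234), 76.15930938720703) 2181
[[0.5265 0.2644 0.012 ]
 [0.5769 0.0615 0.012 ]
 [0.5098 0.0445 0.012 ]
 [0.4594 0.246  0.012 ]]
mid [[0.51806149 0.15370768 0.012     ]]
socket etc [[ 0.499  0.233  0.05 ]
 [ 0.546 -0.089  0.05 ]
 [ 0.512 -0.274  0.05 ]
 [ 0.443 -0.118  0.05 ]
 [ 0.613 -0.211  0.05 ]
 [ 0.62   0.15   0.05 ]]
```

View pics/c1.png

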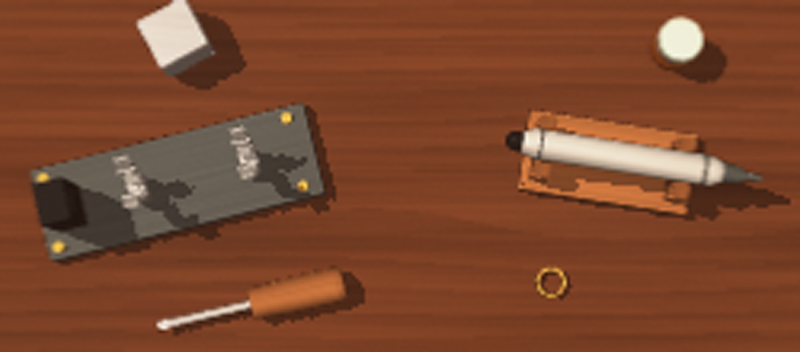

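The crop shows the dock base with yellow corner screws, the socket block at (60,205), clips at (130,180) and (243,150), and the handpiece tail at (515,141) with its nose at (760,177). The masks give the handpiece mid at about (0.533,-0.171) with yaw 1.415, and the dock origin at about (0.522,0.139) with yaw 1.815. Next I hover over the rest.

```bash
cat >> h.py <<'E'
def plan(target,yaw,n,grip,dec=2):
    """rows for TCP target (tool down, tool x at yaw), straight line from measured pose"""
    p,r,o=pose(); p0=p.copy(); r0=r
    c,s=np.cos(yaw),np.sin(yaw); Rt=R.from_matrix(np.array([[c,s,0],[s,-c,0],[0,0,-1.]]))
    dv=(r0.inv()*Rt).as_rotvec(); out=[]
    for i in range(1,n+1):
        pt=p0+(np.array(target)-p0)*i/n; rt=r0*R.from_rotvec(dv*i/n)
        sh=np.round(r.inv().apply(pt-p)/.05,dec); tu=np.round((r.inv()*rt).as_rotvec()/np.radians(120),max(dec,3))
        p=p+r.apply(sh*.05); r=r*R.from_rotvec(tu*np.radians(120))
        out.append(" ".join(f"{v:g}" for v in [*sh,*tu,grip]).replace("-0 ","0 "))
    print("; ".join(out)); print("err mm",((p-target)*1e3).round(2),"ang",(r.inv()*Rt).as_rotvec().round(4))
E
python3 -c "
from h import *
plan([0.533,-0.171,0.38],1.415,14,0.5)"
```

```text
0.63 -0.44 0.03 0 0 -0.036 0.5; 0.66 -0.38 0.04 0 0 -0.037 0.5; 0.69 -0.34 0.03 0 0 -0.036 0.5; 0.71 -0.28 0.04 0 0 -0.036 0.5; 0.74 -0.23 0.03 0 0 -0.036 0.5; 0.74 -0.17 0.04 0 0 -0.037 0.5; 0.76 -0.12 0.03 0 0 -0.036 0.5; 0.77 -0.05 0.04 0 0 -0.036 0.5; 0.76 0 0.03 0 0 -0.036 0.5; 0.77 0.06 0.04 0 0 -0.037 0.5; 0.76 0.12 0.03 0 0 -0.036 0.5; 0.74 0.17 0.04 0 0 -0.036 0.5; 0.74 0.23 0.03 0 -0.001 -0.036 0.5; 0.71 0.29 0.04 0 0 -0.037 0.5
err mm [ 0.14  0.12 -0.16] ang [-0.0009  0.0009  0.0007]
```

Call:
arm_command --commands "0.63 -0.44 0.03 0 0 -0.036 0.5; 0.66 -0.38 0.04 0 0 -0.037 0.5; 0.69 -0.34 0.03 0 0 -0.036 0.5; 0.71 -0.28 0.04 0 0 -0.036 0.5; 0.74 -0.23 0.03 0 0 -0.036 0.5; 0.74 -0.17 0.04 0 0 -0.037 0.5; 0.76 -0.12 0.03 0 0 -0.036 0.5; 0.77 -0.05 0.04 0 0 -0.036 0.5; 0.76 0 0.03 0 0 -0.036 0.5; 0.77 0.06 0.04 0 0 -0.037 0.5; 0.76 0.12 0.03 0 0 -0.036 0.5; 0.74 0.17 0.04 0 0 -0.036 0.5; 0.74 0.23 0.03 0 -0.001 -0.036 0.5; 0.71 0.29 0.04 0 0 -0.037 0.5; 0 0 0 0 0 0 0.5; 0 0 0 0 0 0 0.5"

```text
time_s: 2.15
eef_pos: [0.5327, -0.1718, 0.3798]
tcp_rot: [2.387, 2.041, -0.005]
force: [-0.1, 0.6, 1.0]
finger_gap: 0.749
finger_force: 0.0
```

Run:
```python
from h import *
import pickle
p,r,o=pose(); print(p,o["tcp_rot"],o["force"],o["qpos"].round(2))
f=cam("wrist"); pickle.dump(f,open("w1.pkl","wb")); cv2.imwrite("pics/w1.png",f["image"][:,:,::-1])
im=f["image"]; hsv=cv2.cvtColor(im,cv2.COLOR_RGB2HSV)
w=((hsv[...,1]<80)&(hsv[...,2]>130)).astype(np.uint8)
n,l,st,ce=cv2.connectedComponentsWithStats(w)
for i in range(1,n):
    if st[i,4]>400: print(st[i],ce[i].round(1),onz(f,[ce[i]],.048).round(4))
print(proj(f,[[.5335,-.1703,.048],[.547,-.089,.048],p+[0,0,-.18]]).round(0))
```

```text
[ 0.53270313 -0.17184446  0.37983179] [ 2.38735418  2.04076198 -0.00479557] [-0.09336113  0.56427869  0.97625487] [ 0.44  0.54 -0.26  1.8   0.19  0.83 -0.07]
[ 609    0   31  142 1009] [623.3  83.2] [[ 0.7956 -0.0895  0.048 ]]
[ 309  145   26  178 3827] [321.9 225. ] [[ 0.5332 -0.1695  0.048 ]]
[ 596  224   44   58 1808] [621.2 249.5] [[ 0.8076 -0.2367  0.048 ]]
[399 235  36  36 988] [416.  252.6] [[ 0.6175 -0.2102  0.048 ]]
[ 183  275   74  105 2885] [217.5 332.4] [[ 0.4103 -0.2651  0.048 ]]
[ 388  275   74  105 2996] [426.6 333.8] [[ 0.6213 -0.2997  0.048 ]]
[  74  310   67   36 1388] [102.2 330.4] [[ 0.2954 -0.2444  0.048 ]]
[   0  336   59   83 3347] [ 24.4 372.9] [[ 0.1987 -0.2802  0.048 ]]
[ 578  336   62   52 2201] [614.1 359.7] [[ 0.811  -0.3595  0.048 ]]
[  162   385   321    77 11428] [322.6 404.7] [[ 0.5026 -0.3708  0.048 ]]
[604 388  36  28 778] [622.  401.4] [[ 0.8234 -0.4145  0.048 ]]
[597 420  43  50 894] [617.2 437.7] [[ 0.8223 -0.4641  0.048 ]]
[[322. 226.]
 [323. 133.]
 [321. 304.]]
```

View pics/w1.png

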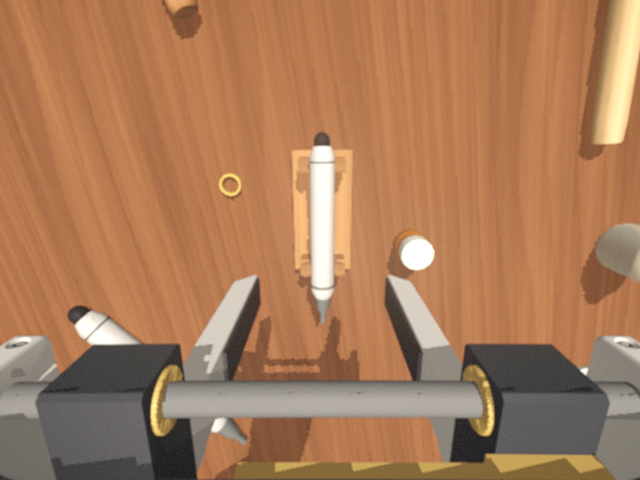

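The wrist view shows the handpiece upright in the picture, with the tail tip at (322,133) and the nose at (322,322). The ring at (230,184) and the pot at (415,252) are clear of the fingers' path.

Run:
```python
from h import *
import pickle
f=pickle.load(open("w1.pkl","rb")); im=f["image"]; hsv=cv2.cvtColor(im,cv2.COLOR_RGB2HSV)
m=(((hsv[...,1]<80)&(hsv[...,2]>110))|(hsv[...,2]<40))
C=[]
for v in range(132,296,1):
    u=np.nonzero(m[v,300:345])[0]
    if len(u): C.append((300+(u.min()+u.max())/2,v,len(u)))
C=np.array(C); print(C[::12]); print("first",C[0])
s=C[(C[:,1]>155)&(C[:,1]<280)]; P=onz(f,s[:,:2],.048)
a=np.polyfit(P[:,1],P[:,0],1); print("axis",a,"yaw",np.arctan2(1,a[0]),"res",np.std(P[:,0]-np.polyval(a,P[:,1])))
tip=onz(f,[[322,C[0,1]]],.048)[0]; d=np.array([a[0],1,0])/np.hypot(a[0],1); print("tip",tip,"mid",tip-.084*d)
for v in (146,291): print(v,onz(f,[[322,v]],.048))
yaw=np.arctan2(1,a[0]); mid=tip-.084*d; mid[0]=np.polyval(a,mid[1])
plan([*mid[:2],.245],yaw,6,0.2)
```

```text
[[321.  138.    1. ]
 [322.  156.   25. ]
 [322.  168.   25. ]
 [322.  180.   25. ]
 [322.  192.   25. ]
 [321.5 204.   24. ]
 [321.5 216.   24. ]
 [321.5 228.   24. ]
 [322.  240.   23. ]
 [322.  252.   23. ]
 [322.  264.   23. ]
 [322.5 276.   24. ]
 [322.  288.   23. ]]
first [321. 138.   1.]
axis [0.15445336 0.55939112] yaw 1.4175538829696943 res 0.00024453034335681116
tip [ 0.54535042 -0.09302781  0.048     ] mid [ 0.53252838 -0.17604344  0.048     ]
146 [[ 0.54431981 -0.09960586  0.048     ]]
291 [[ 0.52296414 -0.23591279  0.048     ]]
-0.01 0 0.45 0 0 0 0.2; -0.01 0 0.45 0 0 -0.001 0.2; -0.01 0 0.45 0 0.001 0 0.2; -0.01 0.01 0.45 0 0 0 0.2; -0.02 0 0.45 0 0 -0.001 0.2; -0.01 0 0.45 -0.001 0 0 0.2
err mm [ 0.04 -0.1  -0.09] ang [0.0008 0.001  0.0002]
```

Call:
arm_command --commands "0 0 0.5 0 0 0 0.2; 0 0 0.5 0 0 0 0.2; 0 0 0.5 0 0 0 0.2; 0 0 0.5 0 0 -0.001 0.2; 0 0 0.5 0 0 0 0.2; 0 0 0.5 0 0 0 0.2; 0 0 0.04 0 0 0 0.2; 0 0 0 0 0 0 0.2" --newtons 28

```text
time_s: 3.2
eef_pos: [0.5331, -0.1722, 0.2287]
tcp_rot: [2.385, 2.042, -0.003]
force: [1.0, -0.7, 1.2]
finger_gap: 0.602
finger_force: 0.0
```

Call:
arm_command --commands "0 0 0 0 0 0 -0.3; 0 0 0 0 0 0 -0.45; 0 0 0 0 0 0 -1; 0 0 0 0 0 0 -1; 0 0 0 0 0 0 -1; 0 0 0 0 0 0 -1" --newtons 28

```text
time_s: 3.95
eef_pos: [0.5326, -0.1714, 0.2282]
tcp_rot: [2.385, 2.045, -0.004]
force: [-3.5, 1.8, 5.2]
finger_gap: 0.224
finger_force: 28.0
```

Gripped: the gap of 0.224 is about 21 mm. Next I lift and plan an observation pose just short of the dock.

Call:
arm_command --commands "0 0 -0.2 0 0 0 -1; 0 0 -0.4 0 0 0 -1; 0 0 -0.7 0 0 0 -1; 0 0 -0.7 0 0 0 -1; 0 0 -0.7 0 0 0 -1; 0 0 -0.3 0 0 0 -1; 0 0 0 0 0 0 -1"

```text
time_s: 4.82
eef_pos: [0.5334, -0.1712, 0.3787]
tcp_rot: [2.383, 2.043, -0.001]
force: [-0.0, 0.6, -3.2]
finger_gap: 0.227
finger_force: 28.0
```

```bash
python3 -c "
from h import *
print(get_obs()['force'],get_obs()['ft_torque'])
plan([0.555,0.007,0.42],1.815,7,-1)"
```

```text
[-0.04999723  0.59073719 -3.16761871] [-0.03284711 -0.08102542 -0.02124944]
0.51 -0.02 -0.12 0 0 -0.027 -1; 0.51 0.02 -0.12 0 0 -0.027 -1; 0.52 0.04 -0.12 0 0.001 -0.027 -1; 0.5 0.07 -0.12 0 0 -0.027 -1; 0.51 0.1 -0.11 0 0 -0.028 -1; 0.49 0.12 -0.12 0.001 0 -0.027 -1; 0.49 0.16 -0.12 0 0 -0.027 -1
err mm [-0.02 -0.14 -0.07] ang [-0.0009  0.0006  0.0006]
```

Call:
arm_command --commands "0.51 -0.02 -0.12 0 0 -0.027 -1; 0.51 0.02 -0.12 0 0 -0.027 -1; 0.52 0.04 -0.12 0 0.001 -0.027 -1; 0.5 0.07 -0.12 0 0 -0.027 -1; 0.51 0.1 -0.11 0 0 -0.028 -1; 0.49 0.12 -0.12 0.001 0 -0.027 -1; 0.49 0.16 -0.12 0 0 -0.027 -1; 0 0 0 0 0 0 -1; 0 0 0 0 0 0 -1"

```text
time_s: 5.95
eef_pos: [0.5548, 0.0063, 0.4192]
tcp_rot: [-1.933, -2.474, 0.005]
force: [-0.6, -0.6, -2.9]
finger_gap: 0.228
finger_force: 28.0
```

Run:
```python
from h import *
import pickle
p,r,o=pose(); print(p,o["tcp_rot"],o["force"],o["qpos"].round(2))
f=cam("wrist"); pickle.dump(f,open("w2.pkl","wb")); cv2.imwrite("pics/w2.png",f["image"][:,:,::-1])
```

```text
[0.55477104 0.00627507 0.41921635] [-1.93317806 -2.47421817  0.00486097] [-0.58041917 -0.56087812 -2.86713416] [ 0.21  0.5  -0.4   1.76  0.24  0.93 -0.05]
```

View pics/w2.png

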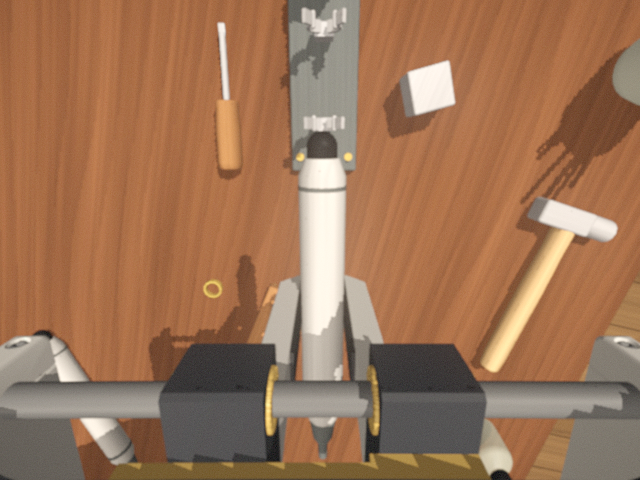

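The view shows the handpiece held straight, with the tail tip at (322,133). The dock base edges are at u≈291 and u≈357, the rear screws at (300,157) and (348,157), and the clips at v≈123 and v≈20. The cube at (430,88) and the burnisher at (230,100) are well clear.

```bash
cat > dk.py <<'E'
from h import *
def measure(f,v0,v1,uc=325,half=60):
    hsv=cv2.cvtColor(f["image"],cv2.COLOR_RGB2HSV).astype(int)
    red=(hsv[...,1]>110)&((hsv[...,0]<25)|(hsv[...,0]>170))
    Lm=[];Rm=[]
    for v in range(v0,v1):
        row=red[v]; 
        l=[u for u in range(uc-half,uc) if row[u] ]; r=[u for u in range(uc,uc+half) if row[u]]
        l=[u for u in l if u<uc-20]; r=[u for u in r if u>uc+20]
        if l: Lm.append((max(l)+.5,v))
        if r: Rm.append((min(r)-.5,v))
    out=[]
    for e in (Lm,Rm):
        P=onz(f,e,.012); a=np.polyfit(P[:,1],P[:,0],1)
        k=abs(P[:,0]-np.polyval(a,P[:,1]))<.0015; a=np.polyfit(P[k,1],P[k,0],1); out.append(a); print("edge",a,k.sum(),len(k))
    return out
def circ(f,lo,hi,smin=8,smax=200):
    hsv=cv2.cvtColor(f["image"],cv2.COLOR_RGB2HSV); m=cv2.inRange(hsv,lo,hi)
    n,l,st,ce=cv2.connectedComponentsWithStats(m)
    return [(ce[i],st[i]) for i in range(1,n) if smin<=st[i,4]<=smax]
E
python3 - <<'E'
from dk import *
import pickle
f=pickle.load(open("w2.pkl","rb"))
e=measure(f,2,150)
for y in (.06,.1,.14):
    print(y,np.polyval(e[0],y),np.polyval(e[1],y),"mid",(np.polyval(e[0],y)+np.polyval(e[1],y))/2)
print("yaw",[np.arctan2(1,a[0]) for a in e])
for c,s in circ(f,(20,110,130),(35,255,255)): print(c.round(1),s,onz(f,[c],.013).round(4))
print("rear edge",onz(f,[[325,171.5]],.012))
# screws in top view
t=pickle.load(open("top0.pkl","rb"))
for c,s in circ(t,(18,110,130),(38,255,255),3,40):
    if 205<c[0]<315 and 195<c[1]<260: print("top",c,onz(t,[c],.013).round(4))
# handpiece axis in image
print("grasp proj",proj(f,f["T"][:3,3]*0+np.array([pose()[0]+[-.242*x,.970*x,-.18] for x in (0,.03,.06,.084)])).round(1))
E
```

```text
edge [-0.25084566  0.52008193] 148 148
edge [-0.25546782  0.59383589] 148 148
0.06 0.5050311942785132 0.5785078192019003 mid 0.5417695067402067
0.1 0.494997367879716 0.5682891064658556 mid 0.5316432371727858
0.14 0.4849635414809188 0.5580703937298109 mid 0.5215169676053648
yaw [np.float64(1.8165707466808403), np.float64(1.8209145144024992)]
[347.6 156.6] [345 153   7   8  40] [[0.5658 0.0714 0.013 ]]
[299.8 157. ] [296 154   8   7  41] [[0.5156 0.0584 0.013 ]]
[212.5 288.4] [204 280  18  18 144] [[ 0.4475 -0.1194  0.013 ]]
[371.  462.4] [361 455  17  14  79] [[ 0.7113 -0.334   0.013 ]]
[476.1 455.8] [474 455   5   3   9] [[ 0.8522 -0.2849  0.013 ]]
[135.6 465.3] [129 463  12   7  38] [[ 0.3839 -0.4214  0.013 ]]
[186.4 465.6] [179 463  14   8  54] [[ 0.4548 -0.4046  0.013 ]]
[228.  464.6] [221 463  12   5  32] [[ 0.5126 -0.3883  0.013 ]]
[278.9 465.1] [272 463  13   7  47] [[ 0.5839 -0.3716  0.013 ]]
[321.8 464.4] [317 463  10   5  22] [[ 0.6436 -0.3551  0.013 ]]
rear edge [[0.5459999 0.0498771 0.012    ]]
top [294.  206.2] [[0.5667 0.0734 0.013 ]]
top [218. 225.] [[0.5216 0.2539 0.013 ]]
top [299.42857143 227.14285714] [[0.5169 0.06   0.013 ]]
top [222.78571429 246.57142857] [[0.4703 0.2412 0.013 ]]
grasp proj [[322.7 305.2]
 [322.7 249.5]
 [322.8 187.8]
 [322.9 133.4]]
```

```bash
python3 -c "
from h import *
plan([0.525,0.1264,0.275],1.819,7,-1)"
```

```text
0.36 0 0.41 0 0 0 -1; 0.35 0 0.41 -0.001 0 -0.001 -1; 0.36 0.01 0.41 0 0 0 -1; 0.35 0 0.42 0 0 0 -1; 0.36 0 0.41 0 0 -0.001 -1; 0.35 0 0.41 -0.001 0 0 -1; 0.36 0 0.41 0 0 0 -1
err mm [-0.28  0.14  0.04] ang [ 0.0005  0.0006 -0.0006]
```

Call:
arm_command --commands "0.36 0 0.41 0 0 0 -1; 0.35 0 0.41 -0.001 0 -0.001 -1; 0.36 0.01 0.41 0 0 0 -1; 0.35 0 0.42 0 0 0 -1; 0.36 0 0.41 0 0 -0.001 -1; 0.35 0 0.41 -0.001 0 0 -1; 0.36 0 0.41 0 0 0 -1; 0 0 0 0 0 0 -1; 0 0 0 0 0 0 -1"

```text
time_s: 7.12
eef_pos: [0.5254, 0.1265, 0.2759]
tcp_rot: [1.929, 2.477, 0.002]
force: [-0.4, -0.2, -2.0]
finger_gap: 0.221
finger_force: 28.0
```

Run:
```python
from h import *
import pickle
p,r,o=pose(); print(p,o["tcp_rot"],o["force"])
f=cam("wrist"); pickle.dump(f,open("w3.pkl","wb")); g=cam("side"); pickle.dump(g,open("s3.pkl","wb"))
a=f["image"]; b=cv2.resize(g["image"][150:270,290:450],(640,480),interpolation=cv2.INTER_CUBIC)
cv2.imwrite("pics/w3.png",a[:,:,::-1]);cv2.imwrite("pics/s3.png",b[:,:,::-1])
```

```text
[0.52537085 0.12650466 0.27592381] [1.92920882e+00 2.47715361e+00 1.87466531e-03] [-0.4110228  -0.22001174 -1.97109818]
```

View pics/w3.png

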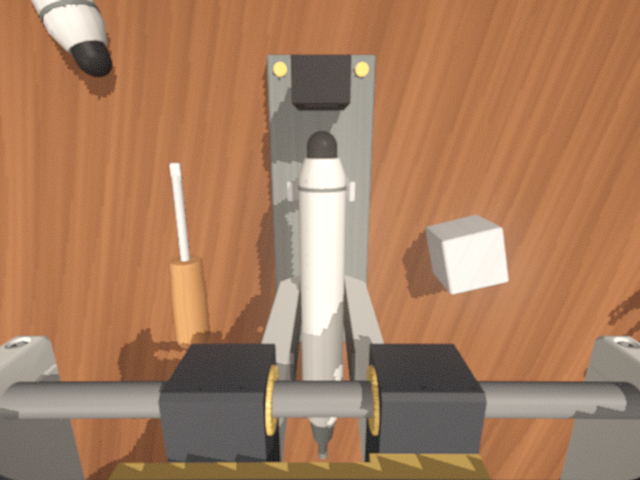

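View pics/s3.png

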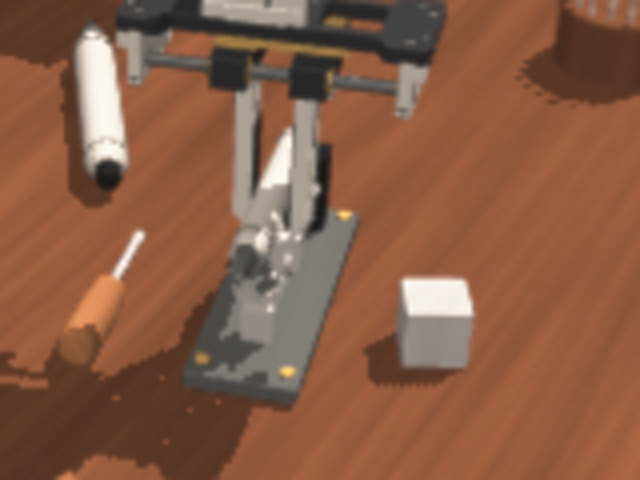

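The wrist view shows the handpiece axis at u≈322, midway between the front clip's flare tips at (290,190) and (352,190). The socket block spans u 292–350 and v 55–108, with screws at (280,69) and (362,69). The side crop shows the handpiece over the clips. Next I put numbers on these.

Run:
```python
from dk import *
import pickle
f=pickle.load(open("w3.pkl","rb")); im=f["image"]; hsv=cv2.cvtColor(im,cv2.COLOR_RGB2HSV).astype(int)
e=measure(f,60,270,322,75)
yaw=np.mean([np.arctan2(1,a[0]) for a in e]); d=np.array([np.cos(yaw),np.sin(yaw)]); nrm=np.array([d[1],-d[0]])
print("yaw",yaw)
y0=.15; m=np.array([(np.polyval(e[0],y0)+np.polyval(e[1],y0))/2,y0]); 
p=pose()[0][:2]; print("lateral of TCP vs axis mm",(p-m)@nrm*1e3)
for c,s in circ(f,(20,110,130),(35,255,255),30,300):
    if c[1]<120: q=onz(f,[c],.013)[0]; print("screw",c.round(1),q.round(4),"rel tcp along/lat",((q[:2]-p)@d*1e3).round(1),((q[:2]-p)@nrm*1e3).round(1))
edge=[max(v for v in range(45,65) if hsv[v,u,1]>110 and hsv[v,u,0]<25) for u in (272,285,360,370)]; print("front edge rows",edge)
q=onz(f,[[321.5,np.mean(edge)+.5]],.012)[0]; print("front edge rel tcp",(q[:2]-p)@d*1e3,"(dock 120)")
# clip flare tips (bright) beside handpiece
g=((hsv[...,2]>165)&(hsv[...,1]<60))
for u0,u1 in ((280,297),(347,362)):
    vv,uu=np.nonzero(g[175:210,u0:u1]); print("flare",uu.min()+u0,uu.max()+u0,vv.min()+175,vv.max()+175,uu.mean()+u0,vv.mean()+175)
    q=onz(f,[[uu.mean()+u0,vv.mean()+175]],.072)[0]; print("  rel",((q[:2]-p)@d*1e3).round(1),((q[:2]-p)@nrm*1e3).round(1))
# socket block: dark top face
dk=(hsv[...,2]<45); vv,uu=np.nonzero(dk[45:115,280:362]); print("block",uu.min()+280,uu.max()+280,vv.min()+45,vv.max()+45)
for v in (57,62,80,86,90,96,100): r=np.nonzero(dk[v,280:362])[0]; print(v,r.min()+280,r.max()+280, hsv[v,321])
# handpiece axis in image
w=((hsv[...,1]<70)&(hsv[...,2]>120))
for v in (200,230,260): r=np.nonzero(w[v,295:350])[0]; c=295+(r.min()+r.max())/2; q=onz(f,[[c,v]],pose()[0][2]-.18)[0]; print("hp",c,len(r),((q[:2]-p)@nrm*1e3).round(2))
k=np.nonzero(hsv[110:160,322,2]<50)[0]+110; q=onz(f,[[322,132]],pose()[0][2]-.18)[0]; print("tip rows",k.min(),k.max(),(q[:2]-p)@d*1e3)
```

```text
edge [-0.24720721  0.51983383] 153 210
edge [-0.25763737  0.59424345] 180 210
yaw 1.8180474194874345
lateral of TCP vs axis mm 0.376403483845049
screw [279.8  69.5] [0.4699 0.2389 0.013 ] rel tcp along/lat 122.6 -26.4
screw [361.4  69.9] [0.5203 0.2515 0.013 ] rel tcp along/lat 122.4 25.6
front edge rows [53, 53, 53, 53]
front edge rel tcp 131.94098397383476 (dock 120)
flare 280 296 175 200 286.565749235474 186.31498470948011
  rel 56.8 -18.4
flare 347 361 175 209 354.0 192.0
  rel 53.8 17.4
block 303 342 105 107Traceback (most recent call last):
  File "<stdin>", line 20, in <module>
    return umr_minimum(a, axis, None, out, keepdims, initial, where)
ValueError: zero-size array to reduction operation minimum which has no identity
```

Call:
arm_command --commands "-0.02 0 0.1 0 0 0 -1; 0 0 0.1 0 0 0 -1; 0 0 0.1 0 0 0 -1; 0 0 0.1 0 0 0 -1; 0 0 0.06 0 0 0 -1; 0 0 0 0 0 0 -1"

```text
time_s: 7.98
eef_pos: [0.5249, 0.1269, 0.2522]
tcp_rot: [1.928, 2.48, 0.002]
force: [0.2, 0.4, -1.7]
finger_gap: 0.226
finger_force: 28.0
```

Call:
arm_command --commands "0 0 0.04 0 0 0 -1; 0 0 0.04 0 0 0 -1; 0 0 0 0 0 0 -1"

```text
time_s: 8.35
eef_pos: [0.5249, 0.1268, 0.2485]
tcp_rot: [1.928, 2.48, 0.002]
force: [-1.2, 0.4, -0.9]
finger_gap: 0.23
finger_force: 28.0
```

Call:
arm_command --commands "0 0 0.04 0 0 0 -1; 0 0 0.04 0 0 0 -1; 0 0 0 0 0 0 -1"

```text
time_s: 8.72
eef_pos: [0.5251, 0.1269, 0.2453]
tcp_rot: [1.927, 2.479, 0.003]
force: [-1.5, -0.6, 6.6]
finger_gap: 0.227
finger_force: 28.0
```

Call:
arm_command --commands "-0.03 0 -0.06 0 0 0 -1; 0 0 0.03 0 0 0 -1; 0 0 0.03 0 0 0 -1; 0 0 0.04 0 0 0 -1; 0 0 0 0 0 0 -1"

```text
time_s: 9.35
eef_pos: [0.5255, 0.1253, 0.2431]
tcp_rot: [1.928, 2.479, 0.003]
force: [-2.1, -0.4, 7.2]
finger_gap: 0.224
finger_force: 28.0
```

Call:
arm_command --commands "0 0 0.04 0 0 0 -1; 0 0 0.04 0 0 0 -1; 0 0 0 0 0 0 -1"

```text
time_s: 9.72
eef_pos: [0.5254, 0.1251, 0.2383]
tcp_rot: [1.928, 2.479, 0.002]
force: [-0.1, -0.2, -0.0]
finger_gap: 0.224
finger_force: 28.0
```

Call:
arm_command --commands "0 0 0.04 0 0 0 -1; 0 0 0.04 0 0 0 -1; 0 0 0 0 0 0 -1"

```text
time_s: 10.1
eef_pos: [0.5253, 0.1256, 0.2351]
tcp_rot: [1.928, 2.48, 0.002]
force: [-3.4, 0.3, 8.1]
finger_gap: 0.228
finger_force: 28.0
```

Call:
arm_command --commands "0 0 0.02 0 0 0 -1; 0 0 0 0 0 0 -1"

```text
time_s: 10.35
eef_pos: [0.5252, 0.1258, 0.2345]
tcp_rot: [1.927, 2.48, 0.003]
force: [-3.8, -0.5, 12.1]
finger_gap: 0.224
finger_force: 28.0
```

Run:
```python
from dk import *
import pickle
p,r,o=pose(); print(p,"F tool",r.inv().apply(o["force"]).round(2),"M tool",r.inv().apply(o["ft_torque"]).round(3),"z axis",r.as_matrix()[:,2].round(4))
f=cam("wrist"); pickle.dump(f,open("w4.pkl","wb")); g=cam("side")
a=cv2.resize(f["image"][100:300,240:400],(480,600),interpolation=cv2.INTER_CUBIC); b=cv2.resize(g["image"][170:270,310:400],(320,356),interpolation=cv2.INTER_CUBIC)
c=np.zeros((600,800,3),np.uint8); c[:,:480]=a; c[:356,480:]=b; cv2.imwrite("pics/w4.png",c[:,:,::-1])
```

```text
[0.52520935 0.12581676 0.23453602] F tool [  0.44  -3.84 -12.13] M tool [0.858 0.021 0.047] z axis [ 1.7e-03  7.0e-04 -1.0e+00]
```

View pics/w4.png

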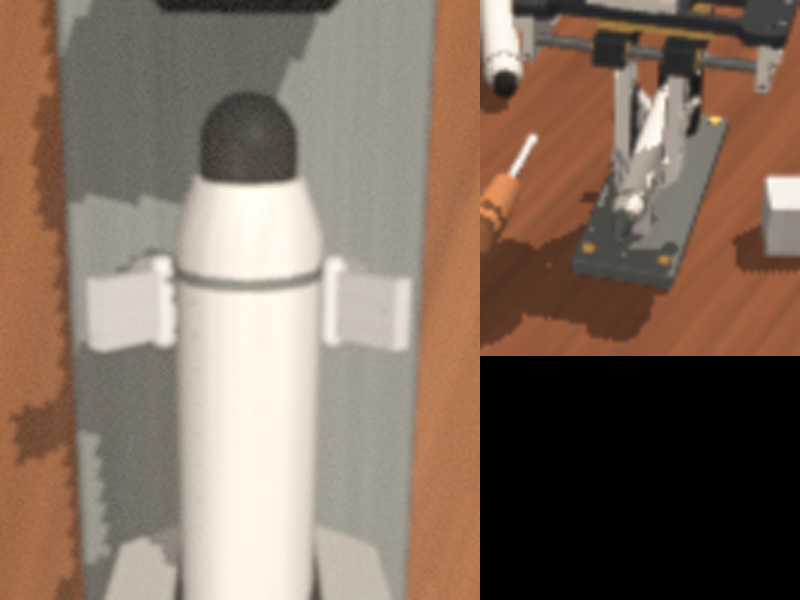

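The handpiece sits in the front clip's jaws, with the tail tip at crop (248,93) clear of the socket block (its lower edge at crop row 10). The moment about tool y is near zero, so both clips carry evenly. There is about 4 N of sideways load, which I relieve next.

Call:
arm_command --commands "0 -0.015 0 0 0 0 -1; 0 0 0 0 0 0 -1; 0 0 0 0 0 0 -1"

```text
time_s: 10.82
eef_pos: [0.5249, 0.1257, 0.2345]
tcp_rot: [1.927, 2.479, 0.004]
force: [-3.6, 0.3, 12.6]
finger_gap: 0.223
finger_force: 28.0
```

Run:
```python
from dk import *
import pickle
p,r,o=pose(); print(p,"F tool",r.inv().apply(o["force"]).round(2),"M tool",r.inv().apply(o["ft_torque"]).round(3))
for n in ("w3","w4"):
    f=pickle.load(open(n+".pkl","rb")); h=cv2.cvtColor(f["image"],cv2.COLOR_RGB2HSV).astype(int)
    col=h[105:200,322]; print(n,"V col",[(105+i,int(v)) for i,v in enumerate(col[:,2]) if 20<i<55 or 70<i<92][::1][:60:3])
    w=((h[...,1]<70)&(h[...,2]>120))
    for v in (200,250): x=np.nonzero(w[v,295:350])[0]; print(v,x.min()+295,x.max()+295)
    g=cv2.cvtColor(f["image"],cv2.COLOR_RGB2GRAY).astype(int)[:,318:327].mean(1); print("black start",[ (v,int(g[v])) for v in range(126,140)],"white start",[(v,int(g[v])) for v in range(154,166)],"ring",[(v,int(g[v])) for v in range(186,198)])
```

```text
[0.52494365 0.12571241 0.23454305] F tool [  1.2   -3.38 -12.57] M tool [ 0.597 -0.041  0.029]
w3 V col [(126, 119), (129, 119), (132, 79), (135, 88), (138, 93), (141, 102), (144, 101), (147, 95), (150, 96), (153, 99), (156, 94), (159, 237), (178, 255), (181, 255), (184, 255), (187, 255), (190, 174), (193, 252), (196, 255)]
200 295 349
250 295 349
black start [(126, 116), (127, 116), (128, 116), (129, 115), (130, 105), (131, 85), (132, 76), (133, 75), (134, 77), (135, 79), (136, 80), (137, 82), (138, 82), (139, 86)] white start [(154, 92), (155, 90), (156, 90), (157, 102), (158, 162), (159, 229), (160, 254), (161, 255), (162, 255), (163, 255), (164, 255), (165, 255)] ring [(186, 254), (187, 252), (188, 228), (189, 189), (190, 167), (191, 177), (192, 210), (193, 245), (194, 254), (195, 254), (196, 254), (197, 254)]
w4 V col [(126, 106), (129, 102), (132, 70), (135, 73), (138, 78), (141, 85), (144, 88), (147, 84), (150, 86), (153, 84), (156, 80), (159, 80), (178, 255), (181, 255), (184, 255), (187, 255), (190, 255), (193, 207), (196, 173)]
200 295 349
250 298 349
black start [(126, 105), (127, 104), (128, 104), (129, 102), (130, 88), (131, 71), (132, 62), (133, 64), (134, 66), (135, 66), (136, 69), (137, 71), (138, 72), (139, 72)] white start [(154, 78), (155, 80), (156, 80), (157, 79), (158, 79), (159, 77), (160, 99), (161, 160), (162, 221), (163, 250), (164, 253), (165, 253)] ring [(186, 247), (187, 247), (188, 247), (189, 247), (190, 248), (191, 247), (192, 233), (193, 194), (194, 156), (195, 152), (196, 167), (197, 210)]
```

The ring and cone rows spread between w3 and w4 while the tip stayed put, so the tail has pivoted up by about 0.1 rad in the pads: the rear clip is seated but the front one is not. I'll relax the push, let go, regrip nearer the front clip and press there.

Call:
arm_command --commands "0 0 -0.04 0 0 0 -1; 0 0 0 0 0 0 0; 0 0 0 0 0 0 0; 0 0 0 0 0 0 0; 0 0 0 0 0 0 0; 0.3 0 -0.02 0 0 0 0; 0.36 0 0 0 0 0 0; 0 0 0 0 0 0 0; 0 0 0 0 0 0 0"

```text
time_s: 11.95
eef_pos: [0.5164, 0.1575, 0.2365]
tcp_rot: [1.927, 2.48, 0.002]
force: [-0.0, -0.3, 0.2]
finger_gap: 0.501
finger_force: 0.0
```

Run:
```python
from dk import *
import pickle
p,r,o=pose(); print(p,o["force"],o["finger_gap"])
f=cam("wrist"); pickle.dump(f,open("w5.pkl","wb")); g=cam("side"); t=cam("top"); pickle.dump((g,t),open("st5.pkl","wb"))
a=cv2.resize(f["image"][100:340,230:410],(450,600),interpolation=cv2.INTER_CUBIC); b=cv2.resize(g["image"][170:270,310:400],(350,389),interpolation=cv2.INTER_CUBIC)
c=np.zeros((600,800,3),np.uint8); c[:,:450]=a; c[:389,450:]=b; cv2.imwrite("pics/w5.png",c[:,:,::-1])
```

```text
[0.51642465 0.1574642  0.23646467] [-0.00043811 -0.2637701   0.18636628] 0.5008699003201456
```

View pics/w5.png

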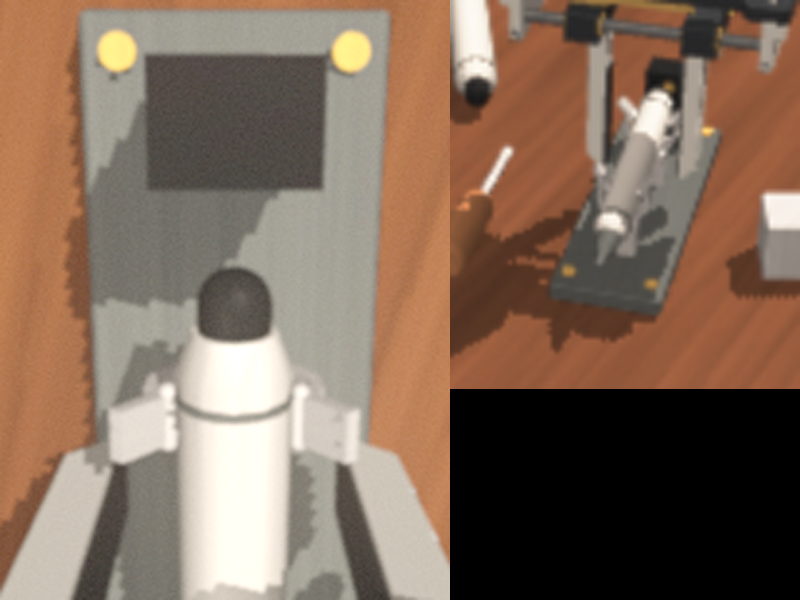

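The side view shows the nose low and the tail raised towards the socket, and the wrist crop shows the tip at (236,268) clear of the block. I regrip here and press the front end down.

Call:
arm_command --commands "0 0 0 0 0 0 -0.4; 0 0 0 0 0 0 -0.45; 0 0 0 0 0 0 -1; 0 0 0 0 0 0 -1; 0 0 0 0 0 0 -1" --newtons 28

```text
time_s: 12.72
eef_pos: [0.5168, 0.1571, 0.2365]
tcp_rot: [1.928, 2.479, 0.003]
force: [1.9, 0.0, -0.3]
finger_gap: 0.224
finger_force: 28.0
```

Call:
arm_command --commands "0 0 0.03 0 0 0 -1; 0 0 0.03 0 0 0 -1; 0 0 0 0 0 0 -1"

```text
time_s: 13.1
eef_pos: [0.5167, 0.1576, 0.2337]
tcp_rot: [1.927, 2.48, 0.004]
force: [0.9, 0.9, 2.5]
finger_gap: 0.228
finger_force: 28.0
```

Call:
arm_command --commands "0 0 0.03 0 0 0 -1; 0 0 0.03 0 0 0 -1; 0 0 0 0 0 0 -1"

```text
time_s: 13.48
eef_pos: [0.5167, 0.1577, 0.2304]
tcp_rot: [1.927, 2.48, 0.004]
force: [0.3, 3.0, 0.0]
finger_gap: 0.224
finger_force: 28.0
```

Run:
```python
from dk import *
p,r,o=pose(); print(p,"F tool",r.inv().apply(o["force"]).round(2),"M tool",r.inv().apply(o["ft_torque"]).round(3))
```

```text
[0.51667965 0.15770703 0.2303577 ] F tool [ 2.83  1.04 -0.03] M tool [-0.476  0.341 -0.017]
```

Call:
arm_command --commands "0 0 0.03 0 0 0 -1; 0 0 0.03 0 0 0 -1; 0 0 0 0 0 0 -1"

```text
time_s: 13.85
eef_pos: [0.5166, 0.1579, 0.2297]
tcp_rot: [1.927, 2.479, 0.004]
force: [-5.1, 1.8, 22.5]
finger_gap: 0.227
finger_force: 28.0
```

```bash
cat > q.py <<'E'
from dk import *
p,r,o=pose(); print(p,"F tool",r.inv().apply(o["force"]).round(2),"M tool",r.inv().apply(o["ft_torque"]).round(3),"t",o["time_s"],o["finger_gap"])
E
python3 q.py
```

```text
[0.51658436 0.15785579 0.22971914] F tool [  3.04  -4.37 -22.49] M tool [ 0.729  0.338 -0.03 ] t 13.85 0.2270500566368786
```

Call:
arm_command --commands "0 0 -0.05 0 0 0 -1; 0 0 0 0 0 0 -1"

```text
time_s: 14.1
eef_pos: [0.5167, 0.1577, 0.23]
tcp_rot: [1.927, 2.48, 0.004]
force: [0.5, 3.6, 2.8]
finger_gap: 0.226
finger_force: 28.0
```

```bash
python3 q.py
python3 - <<'E'
from dk import *
import pickle
f=cam("wrist"); pickle.dump(f,open("w6.pkl","wb")); g=cam("side"); t=cam("top"); pickle.dump((g,t),open("st6.pkl","wb"))
a=cv2.resize(f["image"][100:340,230:410],(450,600),interpolation=cv2.INTER_CUBIC); b=cv2.resize(g["image"][170:270,310:400],(350,389),interpolation=cv2.INTER_CUBIC)
c=np.zeros((600,800,3),np.uint8); c[:,:450]=a; c[:389,450:]=b; cv2.imwrite("pics/w6.png",c[:,:,::-1])
E
```

```text
[0.51667157 0.15765869 0.23002845] F tool [ 3.33  1.35 -2.76] M tool [-0.35   0.526  0.026] t 14.1 0.2264827808788148
```

View pics/w6.png

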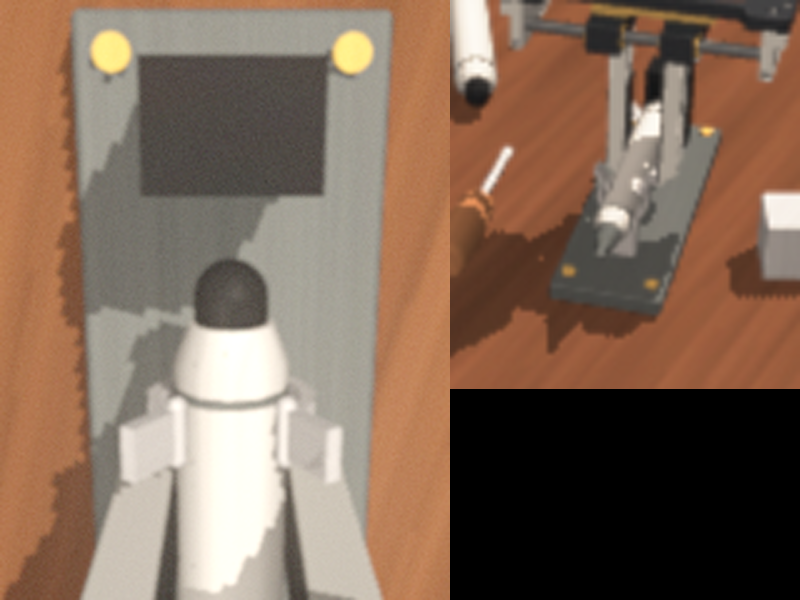

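Run:
```python
from dk import *
import pickle
O=np.array([.5224,.1375]); yaw=1.818; d=np.array([np.cos(yaw),np.sin(yaw)])
def edges(g,lo,hi,sign):
    k=np.arange(lo,hi); dg=np.gradient(cv2.GaussianBlur(g.reshape(-1,1),(1,3),0).ravel())[lo:hi]*sign
    w=np.clip(dg,0,None)**2; return (k*w).sum()/w.sum()
for n,zs,(t0,w0,r0) in (("w3",(.096,),(131,158,190)),("w4",(.052,.056,.06,.064),(131,161,195)),("w6",(.048,.052,.056,.060),(204,231,261))):
    f=pickle.load(open(n+".pkl","rb")); g=cv2.cvtColor(f["image"],cv2.COLOR_RGB2GRAY).astype(float)[:,319:326].mean(1)
    t=edges(g,t0-4,t0+5,-1); w=edges(g,w0-4,w0+6,1); rr=np.arange(r0-5,r0+6); q=np.clip(235-g[rr],0,None); r=(rr*q).sum()/q.sum()
    print(n,"rows",t.round(1),w.round(1),r.round(1))
    for z in zs:
        P=onz(f,[[322.3,t],[322.3,w],[322.3,r]],[z,z+.007,z+.011])
        s=((P[:,:2]-O)@d*1e3); print("  z",z,"along",s.round(1),"tip-white",(s[0]-s[1]).round(1),"tip-ring",(s[0]-s[2]).round(1))
    # socket block front top edge
f=pickle.load(open("w6.pkl","rb")); print("block front top edge",((onz(f,[[322,177.8]],.068)[0,:2]-O)@d*1e3).round(1),"far edge",((onz(f,[[322,122]],.068)[0,:2]-O)@d*1e3).round(1), "dock front edge",((onz(f,[[322,104.3]],.012)[0,:2]-O)@d*1e3).round(1))
```

```text
w3 rows 130.4 158.1 190.3
  z 0.096 along [73.3 61.9 48.7] tip-white 11.4 tip-ring 24.6
w4 rows 130.2 161.1 194.9
  z 0.052 along [73.  60.  45.8] tip-white 13.0 tip-ring 27.2
  z 0.056 along [73.  60.3 46.5] tip-white 12.7 tip-ring 26.5
  z 0.06 along [72.9 60.6 47.1] tip-white 12.4 tip-ring 25.8
  z 0.064 along [72.9 60.8 47.8] tip-white 12.0 tip-ring 25.1
w6 rows 203.3 231.5 262.1
  z 0.048 along [73.2 61.2 47.6] tip-white 11.9 tip-ring 25.5
  z 0.052 along [73.9 62.3 49.1] tip-white 11.6 tip-ring 24.8
  z 0.056 along [74.7 63.4 50.6] tip-white 11.2 tip-ring 24.0
  z 0.06 along [75.4 64.5 52.1] tip-white 10.9 tip-ring 23.3
block front top edge 87.4 far edge 108.9 dock front edge 119.8
```

Now the spacing of tip, ring and cone matches a level handpiece at z≈52 mm, and the front clip's lips have closed over it, so both clips are seated. The tip is at dock x≈74 and the socket's front face at about 87. I regrip near the middle for the slide.

Call:
arm_command --commands "0 0 0 0 0 0 0; 0 0 0 0 0 0 0; 0 0 0 0 0 0 0; 0 0 0 0 0 0 0; -0.3 0 -0.04 0 0 0 0; -0.32 0 0 0 0 0 0; 0 0 0 0 0 0 0; 0 0 0 0 0 0 -0.4; 0 0 0 0 0 0 -0.45; 0 0 0 0 0 0 -1; 0 0 0 0 0 0 -1; 0 0 0 0 0 0 -1; 0 0 0 0 0 0 -1" --newtons 30

```text
time_s: 15.88
eef_pos: [0.5243, 0.1277, 0.232]
tcp_rot: [1.927, 2.48, 0.004]
force: [1.4, 1.8, -0.8]
finger_gap: 0.228
finger_force: 30.0
```

```bash
python3 q.py
```

```text
[0.5243429  0.12766314 0.2320468 ] F tool [1.36 1.84 0.82] M tool [-0.374  0.303 -0.004] t 15.875 0.22758449768608682
```

Call:
arm_command --commands "0.04 0 0 0 0 0 -1; 0.04 0 0 0 0 0 -1; 0.04 0 0 0 0 0 -1; 0.04 0 0 0 0 0 -1"

```text
time_s: 16.38
eef_pos: [0.523, 0.133, 0.232]
tcp_rot: [1.929, 2.476, -0.0]
force: [3.4, -5.0, -0.9]
finger_gap: 0.226
finger_force: 30.0
```

```bash
python3 q.py
```

```text
[0.52302348 0.13297724 0.2320412 ] F tool [-5.68  2.05  0.92] M tool [-0.611 -1.174  0.013] t 16.375 0.22601235580975865
```

Call:
arm_command --commands "0.03 0 0 0 0 0 -1; 0.03 0 0 0 0 0 -1; 0.03 0 0 0 0 0 -1; 0 0 0 0 0 0 -1"

```text
time_s: 16.88
eef_pos: [0.5219, 0.1375, 0.2321]
tcp_rot: [1.928, 2.476, 0.0]
force: [3.5, -3.0, -0.9]
finger_gap: 0.221
finger_force: 30.0
```

```bash
cat >> q.py <<'E'
O=np.array([.5224,.1375]); d=np.array([np.cos(1.818),np.sin(1.818)]); print("TCP along",((p[:2]-O)@d*1e3).round(2))
f=cam("wrist"); g=cv2.cvtColor(f["image"],cv2.COLOR_RGB2GRAY).astype(float)[:,319:326].mean(1)
dg=np.diff(g); w=150+np.argmax(dg[150:180]) if 1 else 0; rr=np.arange(w+22,w+45); q=np.clip(g[rr].max()-12-g[rr],0,None); r=(rr*q).sum()/q.sum()
P=onz(f,[[322.3,w+.5],[322.3,r]],[.059,.063]); s=(P[:,:2]-O)@d*1e3; print("rows",w,r.round(1),"white at",s[0].round(1),"ring at",s[1].round(1),"-> mid from ring",(s[1]+24.6-84).round(1))
E
python3 q.py
```

```text
[0.52187884 0.13754779 0.23206686] F tool [-3.75  2.69  0.89] M tool [-0.66  -1.112  0.012] t 16.875 0.22127045680914825
TCP along 0.17
rows 161 193.7 white at 71.8 ring at 58.5 -> mid from ring -0.9
```

Call:
arm_command --commands "0.03 0 0 0 0 0 -1; 0.03 0 0 0 0 0 -1; 0.03 0 0 0 0 0 -1; 0.03 0 0 0 0 0 -1; 0.03 0 0 0 0 0 -1; 0 0 0 0 0 0 -1"

```text
time_s: 17.68
eef_pos: [0.5201, 0.1448, 0.2321]
tcp_rot: [1.928, 2.476, 0.0]
force: [3.0, -4.8, -0.6]
finger_gap: 0.221
finger_force: 30.0
```

```bash
python3 q.py
```

```text
[0.52005503 0.14480309 0.23205452] F tool [-5.4   1.71  0.59] M tool [-0.63  -1.049  0.007] t 17.675 0.22145869339870417
TCP along 7.65
rows 161 193.7 white at 79.2 ring at 66.0 -> mid from ring 6.6
```

Call:
arm_command --commands "0.03 0 0 0 0 0 -1; 0.03 0 0 0 0 0 -1; 0.02 0 0 0 0 0 -1; 0 0 0 0 0 0 -1"

```text
time_s: 18.23
eef_pos: [0.5191, 0.1484, 0.232]
tcp_rot: [1.929, 2.476, -0.001]
force: [4.3, -4.5, -0.6]
finger_gap: 0.226
finger_force: 30.0
```

```bash
python3 q.py
```

```text
[0.51911802 0.14839328 0.23201867] F tool [-5.46  3.07  0.64] M tool [-0.622 -1.148 -0.064] t 18.225 0.22566859300918973
TCP along 11.37
rows 161 193.7 white at 82.9 ring at 69.6 -> mid from ring 10.2
```

Call:
arm_command --commands "0.02 0 0 0 0 0 -1; 0.02 0 0 0 0 0 -1; 0 0 0 0 0 0 -1"

```text
time_s: 18.65
eef_pos: [0.5188, 0.15, 0.232]
tcp_rot: [1.929, 2.475, -0.001]
force: [3.7, -5.1, -0.5]
finger_gap: 0.226
finger_force: 30.0
```

Call:
arm_command --commands "0.02 0 0 0 0 0 -1; 0.02 0 0 0 0 0 -1; 0 0 0 0 0 0 -1"

```text
time_s: 19.02
eef_pos: [0.5183, 0.1517, 0.2321]
tcp_rot: [1.929, 2.475, -0.001]
force: [4.3, -6.2, -0.8]
finger_gap: 0.229
finger_force: 30.0
```

```bash
python3 q.py
```

```text
[0.51834556 0.15170891 0.2320535 ] F tool [-7.06  2.67  0.86] M tool [-0.725 -1.525 -0.021] t 19.025 0.22922888788846074
TCP along 14.77
rows 161 193.8 white at 86.1 ring at 72.8 -> mid from ring 13.4
```

Call:
arm_command --commands "0.02 0 0 0 0 0 -1; 0.02 0 0 0 0 0 -1; 0 0 0 0 0 0 -1"

```text
time_s: 19.45
eef_pos: [0.5179, 0.1533, 0.232]
tcp_rot: [1.929, 2.474, -0.002]
force: [3.5, -6.2, -0.1]
finger_gap: 0.223
finger_force: 30.0
```

```bash
python3 q.py
```

```text
[0.51792684 0.15334184 0.23203541] F tool [-6.84  1.93  0.16] M tool [-0.758 -1.703 -0.06 ] t 19.45 0.22313776085045994
TCP along 16.45
rows 164 193.9 white at 86.5 ring at 74.4 -> mid from ring 15.0
```

Call:
arm_command --commands "0.02 0 0 0 0 0 -1; 0.02 0 0 0 0 0 -1; 0 0 0 0 0 0 -1"

```text
time_s: 19.88
eef_pos: [0.5178, 0.1539, 0.232]
tcp_rot: [1.929, 2.472, -0.005]
force: [5.2, -9.0, 0.6]
finger_gap: 0.224
finger_force: 30.0
```

```bash
python3 q.py
```

```text
[0.51782302 0.15393989 0.23202233] F tool [-9.99  2.81 -0.49] M tool [-0.845 -2.385 -0.053] t 19.875 0.2240896308384454
TCP along 17.06
rows 164 194.1 white at 86.7 ring at 74.6 -> mid from ring 15.2
```

Call:
arm_command --commands "0.02 0 0 0 0 0 -1; 0 0 0 0 0 0 -1"

```text
time_s: 20.18
eef_pos: [0.5178, 0.1542, 0.232]
tcp_rot: [1.929, 2.471, -0.006]
force: [4.9, -10.9, 0.2]
finger_gap: 0.223
finger_force: 30.0
```

```bash
python3 q.py
```

```text
[0.51778311 0.15423091 0.23202948] F tool [-11.79   2.14  -0.15] M tool [-0.823 -2.752 -0.041] t 20.175 0.22309986345963842
TCP along 17.35
rows 165 194.1 white at 86.4 ring at 74.7 -> mid from ring 15.3
```

The force rises with no more travel, and the middle at about 15.3 mm fits the socket face at about +5 mm, so it is home. I ease off a little, open and retreat upwards.

Call:
arm_command --commands "-0.02 0 0 0 0 0 -1; 0 0 0 0 0 0 -0.4; 0 0 0 0 0 0 0; 0 0 0 0 0 0 0; 0 0 0 0 0 0 0; 0 0 0 0 0 0 0; 0 0 -0.2 0 0 0 0; 0 0 -0.4 0 0 0 0; 0 0 -0.6 0 0 0 0; 0 0 -0.8 0 0 0 0; 0 0 -0.8 0 0 0 0; 0 0 -0.4 0 0 0 0; 0 0 0 0 0 0 0; 0 0 0 0 0 0 0"

```text
time_s: 21.98
eef_pos: [0.5157, 0.1578, 0.3914]
tcp_rot: [1.928, 2.48, 0.001]
force: [-0.1, -0.2, -0.6]
finger_gap: 0.499
finger_force: 0.0
```

Run:
```python
from dk import *
p,r,o=pose(); print(p,o["force"],o["finger_gap"],o["time_s"])
f=cam("wrist"); g=cam("side"); import pickle; pickle.dump(f,open("w7.pkl","wb"))
a=cv2.resize(f["image"][50:350,215:440],(450,600),interpolation=cv2.INTER_CUBIC); b=cv2.resize(g["image"][170:270,310:400],(350,389),interpolation=cv2.INTER_CUBIC)
c=np.zeros((600,800,3),np.uint8); c[:,:450]=a; c[:389,450:]=b; cv2.imwrite("pics/w7.png",c[:,:,::-1])
```

```text
[0.51570541 0.15778553 0.39139506] [-0.0655224  -0.18248964 -0.63113983] 0.49910820405402484 21.975
```

View pics/w7.png

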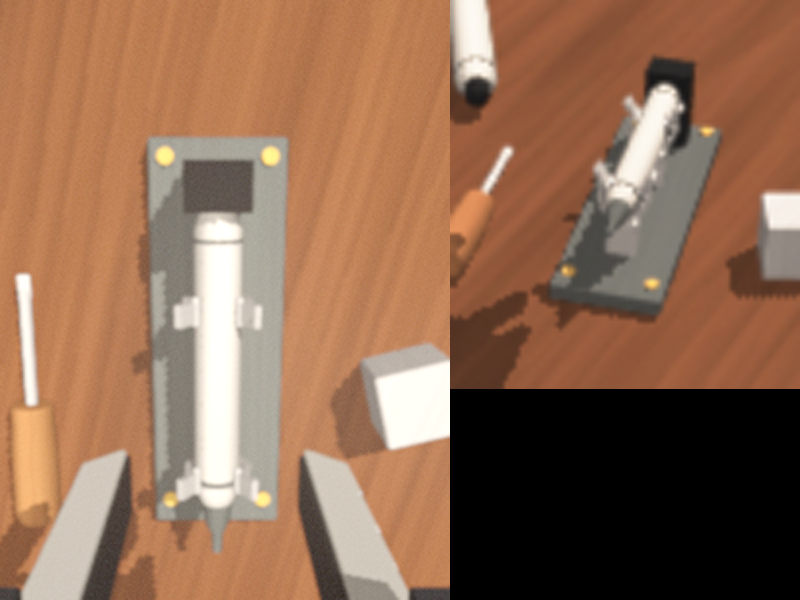

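The handpiece lies straight in both clips with its spigot inside the socket block, ring at crop (217,241), and nothing else has moved. One last check that it hasn't crept back before I hand in.

Run:
```python
from dk import *
import pickle
f=pickle.load(open("w7.pkl","rb")); O=np.array([.5224,.1375]); d=np.array([np.cos(1.818),np.sin(1.818)])
g=cv2.cvtColor(f["image"],cv2.COLOR_RGB2GRAY).astype(float)[:,320:327].mean(1); rr=np.arange(165,178); q=np.clip(g[rr].max()-12-g[rr],0,None); r=(rr*q).sum()/q.sum()
s=(onz(f,[[323.5,r]],.063)[0,:2]-O)@d*1e3; e=(onz(f,[[323.5,50+137/2]],.012)[0,:2]-O)@d*1e3
print("ring",s.round(1),"mid",(s-59.4).round(1),"dock front edge",e.round(1))
if s-59.4>14 : close_job(); print("handed in")
```

```text
ring 74.4 mid 15.0 dock front edge 119.9
the job is handed in; nothing more can be done
handed in
```

The handpiece is in both clips and slid home in the socket, and I let go and handed in at about 22 s. It was not pressed in level: it tilted tail-up, so I let go, regripped nearer the front clip and pressed that end in separately, where the downward push peaked at about 22 N on the saddles.

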